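# Clamp a lamp spindle in the bench chuck

## Robot

A 7-joint arm with a two-finger parallel gripper is mounted at the origin on the work surface. World frame = base frame: x ahead of the robot, y to its left, z up, the work surface at z = 0. Lengths are in m, angles in rad, forces in N, time in s.
With the tool pointing down it reaches from about 0.425 to 0.875 m from the base axis. Payload 4.7 kg.
Tool frame: the origin (TCP) lies midway between the tips of the shut fingers; the grasp point (between the pads) lies 19 mm behind it; z points along the fingers, y is the line along which they close (so a half turn about z gives the same grasp; the last joint's range is limited). The gripper opens to 87 mm and grips with 3 to 60 N. Pads are 19 mm wide; open, the fingers measure 117 mm over their backs; the gripper's body (75 mm by 190 mm) begins 51 mm behind the grasp point.
Start: joints at [-1.163, 0.321, -0.07, 1.45, 0.023, 1.371, -0.057], TCP at [0.249, 0.6, 0.184] pointing down, gripper open.
Joint ranges: [-2.86, 2.86], [-0.3, 2.09], [-1.38, 1.24], [0.06, 2.45], [-1.56, 4.7], [0.09, 2.05], [-2.69, 2.69]. Speed limits (rad/s): [2.57, 2.57, 3.14, 3.14, 3.14, 3.14, 3.14].

## Interface

Orientations are given as a rotation vector (axis times angle).
In Python, from bench import monitor, cams, workorder gives the robot as it stands.
- The arm moves only by the tool move_arm, never from a script. Its arguments are lists of equal length, an entry for each row: "slide": the shift along the tool's x, y, z in cm, a list of three; "roll": the turn about the tool's z in rad. In form: {"slide": [[dx, dy, dz], ...], "roll": [roll, ...]}. A call has 1 to 20 rows; each row is the pose to reach, as a shift and turn from the pose commanded when the call began, along the tool's axes at that moment; what a row does not reach only later rows make up. A row lasts 1/10 s, in which the tool goes at most 50 mm and 8.59 degrees, less where a joint would pass 70% of its speed; a pose out of reach is approached as far as the arm can. A call with a gripper value outside its range is refused whole. "gripper" is the finger opening in cm, from 0 to 8.7, set as the call begins (left out, the last holds). The fingers move at their own pace and stop on an object; "squeeze" is the grip in N (left out, the last holds). Time passes only in rows, so rows that repeat a pose let the fingers close. It gives the time, the measured TCP pose, the force, the opening and the grip force at its end, in the units of the state.
- monitor.get_state(): the state, without advancing time (a new reading comes with each control period).
- cams.get_image(name): name is "scene" or "top" or "wrist"; returns the picture (420x560x3 uint8, red, green, blue); there is no depth.
- cams.get_calibration(name): a dict with "mtx" (3x3 intrinsics, pixels), "R" (3x3) and "t" (3): a world point X has camera coordinates R X + t. Camera axes: x right, y down, z forward; pixel columns grow to the right and rows downward; lengths in m; the calibration is good to about 2 mm. A picture is of the moment at which its call begins: read the wrist's pose just before it. get_calibration takes no time and is no camera call; for the wrist camera it gives the pose at the moment of the call.
- workorder.close_job(): hands the job in; it is judged then, once.
The state is a dict: "time": time; "joint_positions": joint angles; "qd": joint speeds; "joint_torque": joint torques, N m; "position": TCP position; "tool_rot": TCP orientation; "ft_force": force on the tool from outside, world axes, zero at the start; "torque": the same for the moment, N m; "grip_width": opening from 0.0 (shut) to 1.0 (fully open); "grip_force": force on a finger pad.
Only numpy, scipy, OpenCV 4.12 (cv2) and the standard library are available. Lean on these libraries where they do the work, as an engineer would, in place of code of your own. Each camera call takes 0.05 s, during which the arm holds its last target. There are 200 camera calls.

## Task

A brass lamp spindle stands loose in the bench chuck on the cart, ready to be held for polishing, but its flat sides are not facing the jaws. First, with the chuck still open, turn the spindle until its two long flats squarely face the two jaws; then swing the sleeve's handle clockwise until the jaws hold the spindle firmly by those flats, upright and down on the deck, and let go. Leave everything else on the cart where it is.

Things in the scene. Friction and masses are not known exactly. Their poses are not given: they have to be found in the camera images.
- chuck: Two-jaw bench chuck fixed to the cart, axis upright: grey flange 168 mm dia., knurled aluminium sleeve 140 dia. (12 to 29 above the cart), fixed steel deck 128 dia. with its flat top 52 above the cart and a round well in the middle (34 dia., 18 deep). Origin on the axis at cart level, z up. The jaws slide along its y axis.
- sleeve (a joint): Turn of the sleeve, rad: 0 open, grows clockwise seen from above and closes both jaws, 14 mm each per rad (face to axis = 36 mm - 14 mm x value; a 30 mm part is met at 1.5); stop at 1.9. Stiff (3.5 N at the handle) and self-locking: left alone it keeps its angle and the squeeze, if pulled up firmly (some 10 N at the handle after contact).
- handle_grip (a point): Point on the centre line of the sleeve's handle, 95 mm above the cart, 17 below the handle's top. The handle is an upright round grey plastic post, 20 dia., 40 to 112 above the cart, 118 from the chuck's axis at the end of a flat arm; it goes round with the sleeve. Sleeve at 0: on the chuck's -y side; at 1.5: nearly on its -x side.
- jaw_a: Steel jaw on the chuck's +y side, 36 mm wide (along the chuck's x), 24 long, from 53 to 79 above the cart. Origin at deck level in the middle of its flat gripping face.
- jaw_b: The same jaw on the chuck's -y side.
- spindle: Loose brass lamp spindle in the chuck, 112 mm tall, 0.25-0.5 kg. Origin: centre of its underside, 37 above the cart, in the well; z up. Boss 31 dia., 0 to 15; block 15 to 51, standing on the deck, 52 long (x), 30 thick (y): the flats look along +y and -y; shank 26 dia. to 99, tip to 112. Turns freely, clear of the jaws while the sleeve is below 0.4; a half turn is the same.
- lantern: Bystander: hexagonal brass and glass lantern, 136 wide, 225 tall (mm). Origin at the centre of its underside.
- spray: Bystander: white trigger spray bottle with blue head, 72 dia., 200 tall (mm). Origin at the centre of its underside.
- shade: Bystander: white bell-shaped lamp shade, mouth down, 124 dia., 115 tall (mm). Origin at the centre of its underside.
- driver: Bystander: screwdriver with black handle, 200 long, lying along its x (mm). Origin at the middle of its underside, roughly.
- wrench: Bystander: steel wrench, 170 long, lying along its x (mm). Origin at the middle of its underside, roughly.
- tape: Bystander: roll of blue tape lying flat, 100 dia., 25 high (mm). Origin at the centre of its underside.
- candlestick: Bystander: round brass candlestick, 90 dia. foot, 120 tall (mm). Origin at the centre of its underside.
- carton: Bystander: cardboard carton 70 x 130 x 70 (mm). Origin at the centre of its underside.
Not all that is in view belongs to the job. Leave any blue look-alike of the chuck alone. Of the things that look like the spindle, the larger one is meant.

How it is judged:
By the outcome, as a careful person would: the job done as asked, in the order asked, and still so for the second after the job is handed in, with the robot touching nothing.
It also fails if it takes over 54 s, if anything falls off the work surface, if the arm or the gripper's body presses on something with over 40 N, if the wrist force passes 120 N, or if a joint passes its speed limit or range.

## Working session

There is one attempt and no reset: what is moved stays moved. The work goes in short steps, Python scripts to look and compute and a tool call to move; the robot and the scene stay as the last step left them, time stands still between calls to the robot, and variables do not carry over. Pictures are saved under pics/ and viewed, at most 10 in all, crops included, and the job is handed in when it is done.

Besides the shell and the picture viewer there is one more tool, called after "Emit:" as name(argument=value, ...) on one line, values as JSON. move_arm: Moves the arm, as the interface text tells. Its arguments: {"type":"object","properties":{"slide":{"type":"array","items":{"type":"array","items":{"type":"number"}}},"roll":{"type":"array","items":{"type":"number"}},"gripper":{"type":"number"},"squeeze":{"type":"number"}},"required":["slide","roll"]}

```bash
mkdir -p pics
python3 - <<'E'
from bench import monitor,cams
import cv2,numpy as np
s=monitor.get_state();print(s['time'],s['position'],s['tool_rot'])
for n in("scene","top"):
    c=cams.get_calibration(n);print(n,c)
    im=cams.get_image(n)[:,:,::-1];cv2.imwrite(f'pics/{n}0.png',im)
E
```

```text
0.0 [0.24919232 0.59962706 0.1831552 ] [-6.14403204e-01 -3.08063963e+00  3.02780448e-03]
scene {'mtx': array([[481.3245993 ,   0.        , 282.72880545],
       [  0.        , 481.3245993 , 211.92296961],
       [  0.        ,   0.        ,   1.        ]]), 'R': array([[ 0.75641809,  0.65404903, -0.00717911],
       [ 0.36811305, -0.43474987, -0.82187915],
       [-0.54067038,  0.61904153, -0.56961665]]), 't': array([-0.35569229, -0.10562925,  1.66652403])}
top {'mtx': array([[441.78442288,   0.        , 275.71978715],
       [  0.        , 441.78442288, 202.78090614],
       [  0.        ,   0.        ,   1.        ]]), 'R': array([[ 3.00904123e-02, -9.99547035e-01,  5.39507705e-04],
       [-9.86893526e-01, -2.97950943e-02, -1.58598299e-01],
       [ 1.58542534e-01,  4.23985156e-03, -9.87343045e-01]]), 't': array([-0.02950723,  0.46474487,  1.20961573])}
```

View pics/scene0.png

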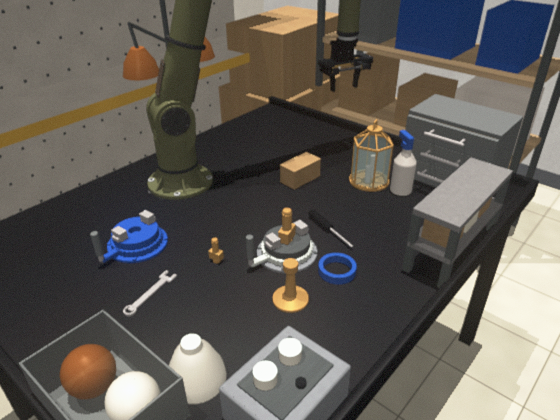

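View pics/top0.png

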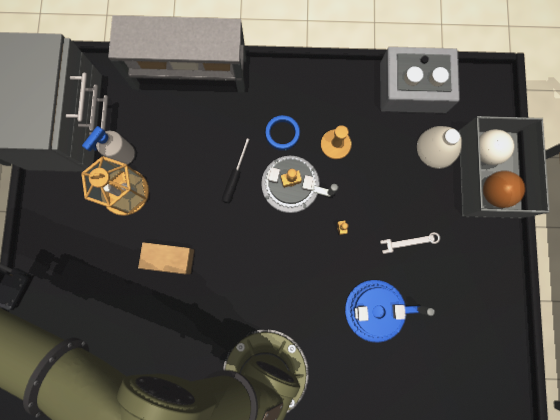

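The scene view shows the grey chuck at about (288,243) with the spindle at (287,220) and the handle at (250,250). In the top view the chuck is at (291,184), the jaws at (274,175) and (308,183), and the handle at (333,188). I'll zoom in on both.

Run:
```python
import cv2,numpy as np
a=cv2.imread('pics/top0.png')[145:225,250:350];b=cv2.imread('pics/scene0.png')[200:280,235:335]
f=lambda x:cv2.resize(x,(800,640),interpolation=cv2.INTER_CUBIC)
o=np.hstack([f(a),f(b)]);o=cv2.resize(o,(800,320),interpolation=cv2.INTER_AREA);
o=np.vstack([cv2.resize(a,(375,300),interpolation=3),cv2.resize(b,(375,300),interpolation=3)])
o=np.hstack([cv2.resize(a,(400,320),interpolation=2),cv2.resize(b,(400,320),interpolation=2)])
cv2.imwrite('pics/crop0.png',o)
```

```text
(no output)
```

View pics/crop0.png

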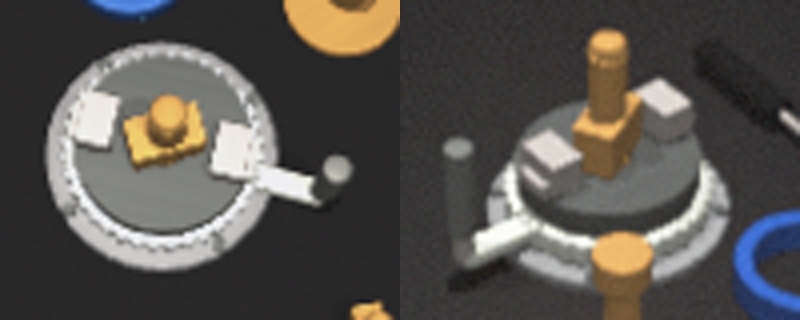

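The crop (4x) puts these top-view points: handle top (334.3,187), spindle tip (292,173.3), jaws (274,175) and (309,182.6). In the scene view, the handle top is at (249.6,236.5) and the spindle tip at (287,209.5). The block's long axis is about 28° off the jaw axis.

```bash
cat > h.py <<'E'
import numpy as np,cv2
from bench import monitor,cams
from scipy.spatial.transform import Rotation as Ro
def P(c): return c['mtx']@np.c_[c['R'],c['t']]
def tri(c1,p1,c2,p2):
    X=cv2.triangulatePoints(P(c1),P(c2),np.float64(p1),np.float64(p2))[:,0];return X[:3]/X[3]
def proj(c,X):
    x=P(c)@np.append(X,1);return x[:2]/x[2]
def onz(c,p,z):
    M=P(c);H=np.c_[M[:,:2],M[:,2]*z+M[:,3]];x=np.linalg.solve(H,[*p,1]);return x[:2]/x[2]
E
python3 - <<'E'
from h import *
t=cams.get_calibration('top');s=cams.get_calibration('scene')
H=tri(t,(334.3,187),s,(249.6,236.5));S=tri(t,(292,172.5),s,(287,208.5))
print(H,S)
ja=onz(t,(274.2,173.8),.079);jb=onz(t,(309.3,182),.079)
print(ja,jb,(ja+jb)/2,np.degrees(np.arctan2(*(ja-jb)[::-1])),np.linalg.norm(ja-jb),np.linalg.norm(H[:2]-(ja+jb)/2))
print('flange c',onz(t,(290.3,184),.006),'deckc',onz(t,(290.5,181.3),.052))
R=Ro.from_rotvec(monitor.get_state()['tool_rot']).as_matrix();print(R.round(3))
w=cams.get_calibration('wrist');print(R.T@(-w['R'].T@w['t']-monitor.get_state()['position']),(w['R']@R).round(2),w['mtx'][0,0])
E
```

```text
[ 0.50292881 -0.16906429  0.1096219 ] [ 0.53032116 -0.05400162  0.14804479]
[ 0.53939584 -0.00905112] [ 0.51926424 -0.10612576] [ 0.52933004 -0.05758844] 78.28392288871763 0.09914012984844722 0.1145595460130654
flange c [ 0.52708747 -0.05614465] deckc [ 0.5253867  -0.05522486]
[[-0.923  0.384 -0.   ]
 [ 0.384  0.923 -0.002]
 [-0.    -0.002 -1.   ]]
[ 6.82708229e-02  1.59069233e-04 -2.00494791e-01] [[ 0.    1.    0.  ]
 [-0.97  0.   -0.25]
 [-0.25 -0.    0.97]] 305.37776963748667
```

Measured heights agree with the text: handle top 0.110 against 0.112, spindle tip 0.148 against 0.149. The axis is near (0.529,-0.056) and chuck y points at about 78°. I'll lift, then go above the chuck for a wrist look.

Emit:
move_arm(slide=[[0,0,-5],[0,0,-10],[0,0,-12],[-51.1,-49.7,-12],[-51.1,-49.7,-12],[-51.1,-49.7,-12],[-51.1,-49.7,-12],[-51.1,-49.7,-12],[-51.1,-49.7,-12],[-51.1,-49.7,-12],[-51.1,-49.7,-12],[-51.1,-49.7,-12],[-51.1,-49.7,-12],[-51.1,-49.7,-12],[-51.1,-49.7,-12],[-51.1,-49.7,-12],[-51.1,-49.7,-12],[-51.1,-49.7,-12],[-51.1,-49.7,-12],[-51.1,-49.7,-12]], roll=[0,0,0,1.29,1.29,1.29,1.29,1.29,1.29,1.29,1.29,1.29,1.29,1.29,1.29,1.29,1.29,1.29,1.29,1.29], gripper=6)

```text
time: 2.1
position: [0.5303, -0.0538, 0.3038]
tool_rot: [-2.342, -2.092, 0.001]
ft_force: [-0.8, 0.2, -0.1]
grip_width: 0.693
grip_force: 0.0
```

Run:
```python
from h import *
s=monitor.get_state();print(s['time'],s['position'],s['tool_rot'],s['joint_positions'])
np.save('w1.npy',cams.get_calibration('wrist'),allow_pickle=True)
cv2.imwrite('pics/w1.png',cams.get_image('wrist')[:,:,::-1])
```

```text
2.1 [ 0.53029894 -0.05380619  0.30379614] [-2.34190016e+00 -2.09226678e+00  5.34545639e-04] [-0.55612581  0.02912422  0.62848369  1.55989871 -0.01771145  1.559232
 -0.04009654]
```

View pics/w1.png

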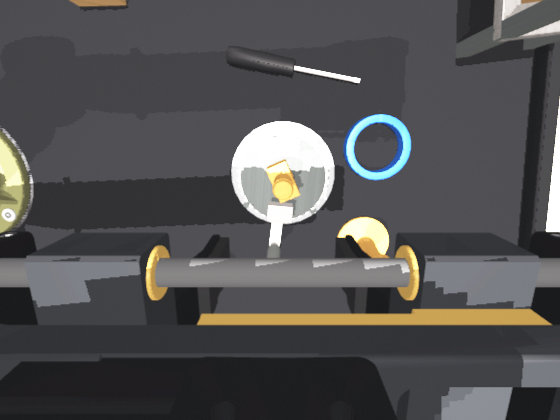

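The wrist view shows the chuck at about (283,173), the spindle top at (283,187), jaw b at (280,211) and the handle partly hidden at (273,250). I'll enlarge it to measure.

Run:
```python
import cv2
a=cv2.imread('pics/w1.png')[118:228,223:343];a=cv2.convertScaleAbs(a,alpha=.8);cv2.imwrite('pics/w1c.png',cv2.resize(a,(648,594),interpolation=2))
```

```text
(no output)
```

View pics/w1c.png

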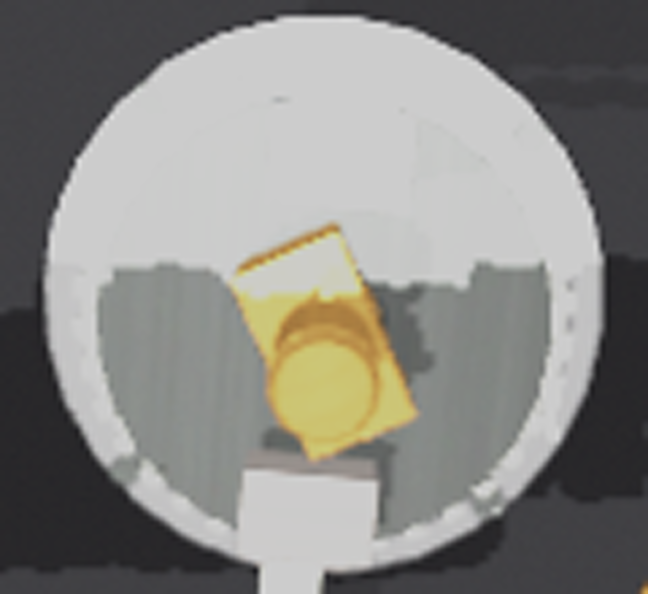

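Run:
```python
from h import *
c=np.load('w1.npy',allow_pickle=True).item()
f=lambda u,v,z:onz(c,(223+(u+.5)/5.4-.5,118+(v+.5)/5.4-.5),z)
an=lambda a,b:np.degrees(np.arctan2(*(b-a)[::-1]))%180
z=.088;A,B,C,D=f(234,280,z),f(341,234,z),f(417,415,z),f(315,460,z)
print('block',A,B,C,D,'ctr',(A+B+C+D)/4,'sizes',*[np.linalg.norm(x) for x in(B-A,C-B,D-C,A-D)],'long',an(B,C),an(A,D),'short',an(A,B),an(D,C))
z=.079;E,F=f(245,474,z),f(380,478,z);G,K=f(239,540,z),f(374,540,z)
print('jaw front mid',(E+F)/2,np.linalg.norm(E-F),'dir',an(E,F),'sides',an(E,G),an(F,K))
z=.006;L,Rr,T,Bm=f(44,300,z),f(603,300,z),f(325,14,z),f(325,572,z)
print('flange',(L+Rr)/2,np.linalg.norm(L-Rr),(T+Bm)/2,np.linalg.norm(T-Bm))
print('tip',f(323,386,.149))
t=cams.get_calibration('top');g=lambda u,v,z:onz(t,(250+(u+.5)/4-.5,145+(v+.5)/4-.5),z)
print('top tip',g(168,110,.149))
```

```text
block [ 0.50903781 -0.03487523] [ 0.53712097 -0.02643613] [ 0.5515398 -0.0746019] [ 0.52409724 -0.08350365] ctr [ 0.53044896 -0.05485423] sizes 0.02932375346590428 0.050277673756046894 0.028850227627593036 0.05090686561354798 long 106.6655164630558 107.20690048532902 short 16.725746421947285 17.97189317289029
jaw front mid [ 0.52266546 -0.08986414] 0.03586924984381831 dir 171.86214394817998 sides 77.89000056123444 78.72294512178397
flange [ 0.52964181 -0.05343399] 0.16932727112324014 [ 0.52996017 -0.05491069] 0.1693570160352148
tip [ 0.52963894 -0.05295837]
top tip [ 0.5292166  -0.05479206]
```

The axis is at (0.530,-0.0545), the block's long axis at 107°, and chuck x at 168.2°. The spindle must turn about +61° (counter-clockwise from above), which is a roll of about -1.07.

Emit:
move_arm(slide=[[-0.07,0,5],[-0.07,0,10],[-0.07,0,14],[-0.07,0,17],[-0.07,0,19],[-0.07,0,20.6],[-0.07,0,20.6],[-0.07,0,20.6]], roll=[0,0,0,0,0,0,0,0])

```text
time: 2.95
position: [0.5306, -0.0539, 0.0986]
tool_rot: [-2.341, -2.095, -0.001]
ft_force: [0.5, -0.0, -1.1]
grip_width: 0.692
grip_force: 0.0
```

Emit:
move_arm(slide=[[0,0,0],[0,0,0],[0,0,0],[0,0,0],[0,0,0],[0,0,0],[0,0,0],[0,0,0],[0,0,0],[0,0,0]], roll=[0,0,0,0,0,0,0,0,0,0], gripper=1.5, squeeze=15)

```text
time: 3.95
position: [0.5307, -0.0555, 0.0984]
tool_rot: [2.343, 2.092, 0.0]
ft_force: [-0.3, 0.8, 1.5]
grip_width: 0.274
grip_force: 15.0
```

Emit:
move_arm(slide=[[0,0,0],[0,0,0],[0,0,0],[0,0,0],[0,0,0],[0,0,0],[0,0,0],[0,0,0],[0,0,0],[0,0,0],[0,0,0],[0,0,0]], roll=[-0.1,-0.2,-0.3,-0.4,-0.5,-0.6,-0.7,-0.8,-0.9,-1.0,-1.07,-1.07])

```text
time: 5.15
position: [0.5308, -0.0555, 0.0984]
tool_rot: [0.949, 2.994, 0.0]
ft_force: [0.3, 0.4, 2.3]
grip_width: 0.271
grip_force: 15.0
```

Emit:
move_arm(slide=[[0,0,0],[0,0,0],[0,0,0],[0,0,0],[0,0,-5],[0,0,-10],[0,0,-15],[0,0,-20],[0,0,-20],[0,0,-20]], roll=[0,0,0,0,0,0,0,0,0,0], gripper=6)

```text
time: 6.15
position: [0.5312, -0.0556, 0.2995]
tool_rot: [0.949, 2.992, 0.002]
ft_force: [0.6, 0.1, -0.5]
grip_width: 0.693
grip_force: 0.0
```

Run:
```python
from h import *
s=monitor.get_state();print(s['time'],s['position'],s['tool_rot'],s['joint_positions'])
c=cams.get_calibration('wrist');np.save('w2.npy',c,allow_pickle=True)
im=cams.get_image('wrist')[:,:,::-1];cv2.imwrite('pics/w2.png',im)
u,v=proj(c,[.53,-.0545,.07]).round().astype(int);print(u,v)
u0,v0=u-60,max(v-55,0);print('crop',u0,v0)
a=cv2.convertScaleAbs(im[v0:v0+110,u0:u0+120],alpha=.8);cv2.imwrite('pics/w2c.png',cv2.resize(a,(648,594),interpolation=2))
```

```text
6.15 [ 0.53122439 -0.05555524  0.29951501] [9.48670696e-01 2.99233618e+00 1.84981104e-03] [-0.47157915  0.02923324  0.54383911  1.56674624 -0.01569864  1.54714934
  1.02917768]
282 179
crop 222 124
```

View pics/w2c.png

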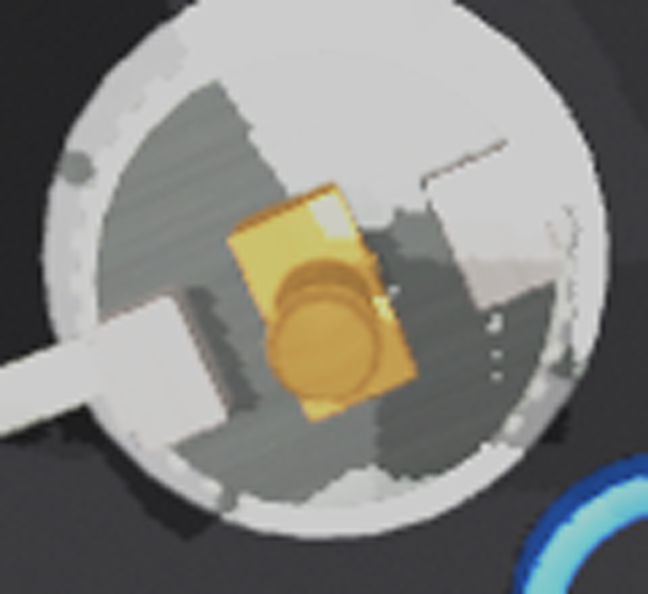

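The flats now face the jaws. The block corners are about (228,243), (340,192), (417,376) and (315,422); the jaws' inner edges run (175,295)-(228,412) and (427,190)-(483,308). I'll check the angle in numbers.

Run:
```python
from h import *
c=np.load('w2.npy',allow_pickle=True).item()
f=lambda u,v,z:onz(c,(222+(u+.5)/5.4-.5,124+(v+.5)/5.4-.5),z)
an=lambda a,b:np.degrees(np.arctan2(*(b-a)[::-1]))%180
z=.088;A,B,C,D=f(230,245,z),f(342,197,z),f(417,376,z),f(315,422,z)
print('ctr',(A+B+C+D)/4,'sz',*[np.linalg.norm(x) for x in(B-A,C-B,D-C,A-D)],'long',an(B,C),an(A,D),'short',an(A,B),an(D,C))
z=.079;E,F,G=f(175,293,z),f(230,412,z),f(165,446,z);K,L=f(427,190,z),f(483,308,z);M,N=f(550,282,z),f(105,327,z)
print('b face',an(E,F),np.linalg.norm(E-F),'sides',an(F,G),an(E,N),an(L,M),'a face',an(K,L),np.linalg.norm(K-L))
print('y from mids',an((E+F)/2,(K+L)/2),np.linalg.norm((E+F-K-L)/2),(E+F+K+L)/4)
print('need handle tool')
```

```text
ctr [ 0.53015557 -0.05479071] sz 0.03034144319377917 0.04911504364045274 0.028632719924443956 0.050027151680687915 long 167.8573496072135 169.8308975654168 short 77.88891051833828 79.6568920181567
b face 168.4152581413515 0.034181889515905256 sides 82.84618206325857 80.63725857483294 76.39204021447325 a face 171.14036641852746 0.03358089887857994
y from mids 77.2846656535059 0.0702527196040881 [ 0.52957199 -0.05384663]
need handle tool
```

The flats are square to the jaws to about a degree. Next is the handle, at about (0.504,-0.1695), with the fingers closing tangentially.

Emit:
move_arm(slide=[[-4.3,-10.9,0],[-4.3,-10.9,0],[-4.3,-10.9,0],[-4.3,-10.9,0],[-4.3,-10.9,0],[-4.3,-10.9,0],[-4.3,-10.9,0],[-4.3,-10.9,0],[-4.3,-10.9,0],[-4.3,-10.9,5],[-4.3,-10.9,10],[-4.3,-10.9,14],[-4.3,-10.9,17],[-4.3,-10.9,19],[-4.3,-10.9,20.5],[-4.3,-10.9,22],[-4.3,-10.9,22]], roll=[0.14,0.28,0.42,0.56,0.7,0.84,0.98,1.12,1.19,1.19,1.19,1.19,1.19,1.19,1.19,1.19,1.19])

```text
time: 7.9
position: [0.5011, -0.1689, 0.076]
tool_rot: [-2.462, -1.946, 0.005]
ft_force: [0.3, 0.3, -0.5]
grip_width: 0.69
grip_force: 0.0
```

Emit:
move_arm(slide=[[0,0,0],[0,0,0],[0,0,0],[0,0,0],[0,0,0],[0,0,0],[0,0,0],[0,0,0],[0,0,0],[0,0,0]], roll=[0,0,0,0,0,0,0,0,0,0], gripper=1, squeeze=30)

```text
time: 8.9
position: [0.5029, -0.1693, 0.0782]
tool_rot: [-2.465, -1.948, -0.0]
ft_force: [-0.5, 0.4, -0.0]
grip_width: 0.117
grip_force: 0.0
```

Run:
```python
from h import *
s=monitor.get_state();print(s['time'],s['position'],s['tool_rot'],s['joint_positions'],s['ft_force'])
C=np.array([.530,-.0545]);R=Ro.from_rotvec(s['tool_rot']).as_matrix();p=s['position'][:2]-C
print(np.hypot(*p),np.degrees(np.arctan2(p[1],p[0])),'tooly',np.degrees(np.arctan2(R[1,1],R[0,1])))
p*=.118/np.hypot(*p)
for a in np.arange(.1,1.81,.1):
    q=Ro.from_rotvec([0,0,-a]).as_matrix()[:2,:2]@p-p
    print(round(a,2),(100*(R.T@[*q,0])).round(2))
```

```text
8.9 [ 0.50291449 -0.16931185  0.07822452] [-2.46454122e+00 -1.94815894e+00 -7.37932538e-05] [-0.33424279  0.16701298  0.66786107  1.89939474 -0.11508416  1.11325251
  0.14485327] [-0.47802162  0.38497017 -0.01432288]
0.11796349728089826 -103.27406614654144 tooly -13.349001558545318
0.1 [ 0.06 -1.18  0.  ]
0.2 [ 0.23 -2.34  0.  ]
0.3 [ 0.52 -3.49  0.  ]
0.4 [ 0.93 -4.6   0.  ]
0.5 [ 1.44 -5.66  0.  ]
0.6 [ 2.05 -6.67  0.  ]
0.7 [ 2.76 -7.61  0.  ]
0.8 [ 3.57 -8.47  0.  ]
0.9 [ 4.45 -9.25  0.  ]
1.0 [ 5.41 -9.94  0.  ]
1.1 [  6.43 -10.52   0.  ]
1.2 [  7.51 -11.01   0.  ]
1.3 [  8.63 -11.38   0.  ]
1.4 [  9.78 -11.64   0.  ]
1.5 [ 10.95 -11.78   0.  ]
1.6 [ 12.13 -11.81   0.  ]
1.7 [ 13.31 -11.72   0.  ]
1.8 [ 14.47 -11.51   0.  ]
```

The fingers closed to 10 mm with no force, so the handle isn't between them. I'll look before doing anything else.

Run:
```python
from h import *
S=cams.get_image('scene')[:,:,::-1];T=cams.get_image('top')[:,:,::-1];cv2.imwrite('pics/s3.png',S);cv2.imwrite('pics/t3.png',T)
o=np.hstack([cv2.resize(T[135:225,250:360],(400,327),interpolation=2),cv2.resize(S[190:280,225:335],(400,327),interpolation=2)])
cv2.imwrite('pics/c3.png',o)
```

```text
(no output)
```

View pics/c3.png

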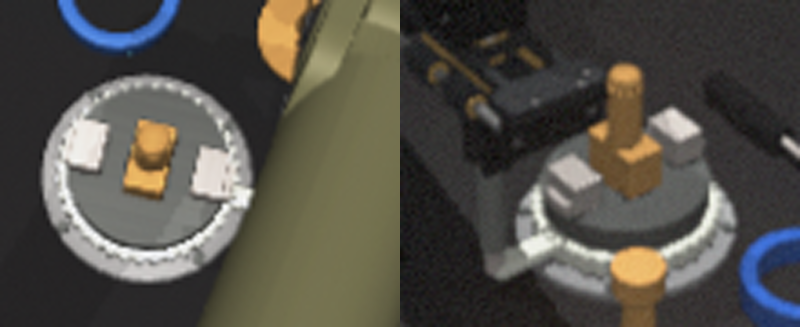

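Run:
```python
from h import *
s=monitor.get_state();print(s['grip_width'],s['grip_force'])
c=cams.get_calibration('scene');I=cv2.imread('pics/s3.png')
u0,v0=205,185
a=cv2.resize(I[v0:v0+90,u0:u0+100],(800,720)[:2],interpolation=2)[:600]
a=cv2.convertScaleAbs(a,alpha=1.6)
for X in([.503,-.1693,.078],[.503,-.1693,.112],[.503,-.1693,.04],[.503,-.1693,.148]):
    p=proj(c,X);print(X,p);q=((p-[u0,v0])*8+3.5).astype(int);cv2.drawMarker(a,tuple(int(k) for k in q),(0,0,255),0,14,1)
cv2.imwrite('pics/c4.png',a)
```

```text
0.11427887167525431 0.0
[0.503, -0.1693, 0.078] [249.29459619 246.33260857]
[0.503, -0.1693, 0.112] [248.67059391 235.90518111]
[0.503, -0.1693, 0.04] [249.96943503 257.60954346]
[0.503, -0.1693, 0.148] [247.98803128 224.49917727]
```

View pics/c4.png

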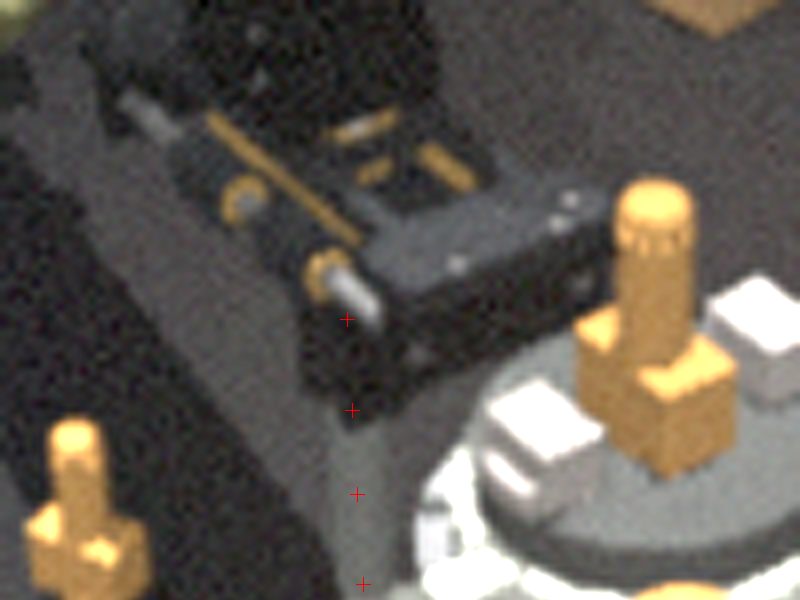

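The scene crop shows the dark finger tips ending near display (350,425), level with the handle's top, rather than straddling the post. I'll check where the tips really are against the reported TCP, using the start picture and the current wrist view side by side.

Run:
```python
from h import *
c=cams.get_calibration('scene');I=cv2.imread('pics/scene0.png')
w=cams.get_calibration('wrist');W=np.ascontiguousarray(cams.get_image('wrist')[:,:,::-1]);cv2.imwrite('pics/w5.png',W)
def mk(c,img,box,sz,pts):
    u0,v0,u1,v1=box;k=sz[0]/(u1-u0)
    a=cv2.convertScaleAbs(cv2.resize(img[v0:v1,u0:u1],sz,interpolation=2),alpha=1.8)
    for X,col in pts:
        p=(proj(c,X)-[u0,v0])*k;cv2.drawMarker(a,(int(p[0]),int(p[1])),col,0,12,1)
    return a
r=(0,0,255);g=(0,255,0);y=(0,255,255)
T=np.array([.2492,.5996,.1832])
ty=np.array([.384,.923,0])
a=mk(c,I,(305,10,385,90),(400,400),[(T,r),(T+[0,0,.019],g),(T+[0,0,.07],y),(T+.0435*ty,r),(T-.0435*ty,r)])
s=monitor.get_state();p=s['position']
b=mk(w,W,(180,180,380,380),(400,400),[(p,r),(p+[0,0,.034],y),(np.array([.5029,-.1693,.04]),g)])
print(p,proj(w,p),s['grip_width'])
cv2.imwrite('pics/c5.png',np.hstack([a,b]))
```

```text
[ 0.5029132  -0.16932316  0.07822615] [283.38962646 231.4669447 ] 0.11510313847218633
```

View pics/c5.png

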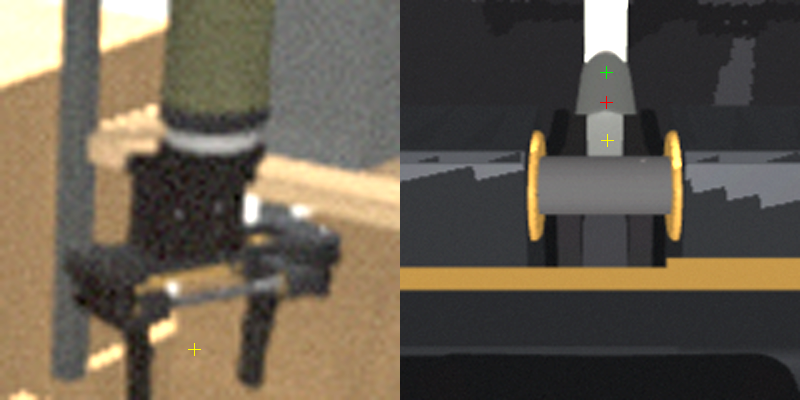

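Run:
```python
from h import *
c=cams.get_calibration('scene');T=np.array([.2492,.5996,.1832]);ty=np.array([.384,.923,0])
for d in(-.05,.05):
  for z in(0,.02,.04,.06): print(d,z,proj(c,T+d*ty+[0,0,z]).round(1))
I=cv2.imread('pics/scene0.png').max(2)
print('cols 325..337'); print(I[70:112:2,325:340]); print('cols 350..362');print(I[70:112:2,350:364])
```

```text
-0.05 0 [331.1 100.5]
-0.05 0.02 [331.4  95.3]
-0.05 0.04 [331.7  90.1]
-0.05 0.06 [331.9  84.7]
0.05 0 [353.8  95.8]
0.05 0.02 [354.2  90.7]
0.05 0.04 [354.7  85.6]
0.05 0.06 [355.1  80.3]
cols 325..337
[[ 30  28  23  30  32  33  25  38  38  37  32  36  37  32  46]
 [ 28  24  26  39  34  28  43  58  46  37  33  37  31  42 106]
 [ 68  44  36  23  30  35  36  29  32  34  58  84 145 158 158]
 [ 90  90  85  78  56  28  26  23  26  66 175 193 195 166 136]
 [ 87  87 101 100  90  43  26  23  26  44 117 108  97  87  90]
 [148 161 187 194 134  55  22  33  26  27  45  85  91  89  92]
 [161 149 115  95  95  55  29  27  26  27  67  88  92  89  95]
 [ 93  90  93  89  94  55  30  31  26  34  71  85  90  86  97]
 [ 93  87  90  91  87  62  32  24  23  33  72  86  87  87  95]
 [ 88  90  86  92  90  56  22  23  28  32  66  88  92  91  96]
 [ 90  87  91  92  90  69  48  31  27  36  72  88  91  90  93]
 [ 92  93  90  87  91  96  96  85  80  78  91  88  91  89  96]
 [ 90  86  93  89  94  96  94  96  92  94  88  90  88  90  96]
 [ 92  93  89  92  92  94  96  91  92  94  89  93  90  91  99]
 [ 88  89  89 
[... 981 characters left out ...]
9  94  97  86  85  87  96 100 102 100  98 100 102]
 [ 96  93  95  97  95  99  95  97  97  97  94  98 100  98]
 [ 91  96  95  97  91  98  94  93  97  94  94  97  96  94]
 [100  99  97  98  98  97  96  96  98  98  99  95  98  93]
 [ 96  98  96 100  96  99  99  98  99  97  99  94  94  98]
 [ 96  96  97  94 103  96  97  99  98  96  93 100  98  98]
 [ 99  95  96  97  94  95  97 100  96  97  92  96 100  99]
 [ 95  94  98  99  93  96  99 100  96 100  94  96  99 103]
 [100  96 100 102  99  93  99  96  97  98  96  94  96  95]
 [ 94 103  99 102 102  98  98 100 100  95 100  98 100  94]
 [100 101 100  99 101 101 102  99  97  99  97  95  99 105]
 [120 111 105  99 100 100  96 101 102 102 102 103 100  97]]
```

The tips really stand about 33 mm higher than the reported TCP: about 8.7 px in the start picture, and the wrist and scene views agree. That explains the miss. I'll open, go 3.3 cm lower and grip.

Emit:
move_arm(slide=[[0,0,0],[0,0,0],[0,0,0],[0,0,0],[0,0,0],[0,0,0.8],[0,0,1.6],[0,0,2.4],[0,0,3.2],[0,0,3.2]], roll=[0,0,0,0,0,0,0,0,0,0], gripper=6)

```text
time: 10.05
position: [0.5017, -0.169, 0.0446]
tool_rot: [-2.463, -1.947, 0.003]
ft_force: [0.4, -0.4, 0.1]
grip_width: 0.687
grip_force: 0.0
```

Emit:
move_arm(slide=[[0,0,0],[0,0,0],[0,0,0],[0,0,0],[0,0,0],[0,0,0],[0,0,0],[0,0,0]], roll=[0,0,0,0,0,0,0,0], gripper=1, squeeze=30)

```text
time: 10.85
position: [0.5032, -0.1693, 0.0464]
tool_rot: [2.464, 1.948, 0.001]
ft_force: [0.4, -0.2, 0.5]
grip_width: 0.224
grip_force: 30.0
```

The handle is gripped at 19.5 mm. I'll swing it along the 118 mm arc.

Emit:
move_arm(slide=[[0.06,-1.18,0],[0.23,-2.34,0],[0.52,-3.49,0],[0.93,-4.6,0],[1.44,-5.66,0],[2.05,-6.67,0],[2.05,-6.67,0]], roll=[0.1,0.2,0.3,0.4,0.5,0.6,0.6])

```text
time: 11.55
position: [0.4425, -0.1327, 0.0464]
tool_rot: [-2.928, -1.133, -0.002]
ft_force: [0.4, 3.4, -0.6]
grip_width: 0.219
grip_force: 30.0
```

```bash
cat > st.py <<'E'
from h import *
s=monitor.get_state();C=np.array([.530,-.0545]);R=Ro.from_rotvec(s['tool_rot']).as_matrix();p=s['position'][:2]-C
th=np.arctan2(p[1],p[0]);f=s['ft_force']
print(s['time'],'r',np.hypot(*p),'angle from start',np.radians(-103.3)-th,'tooly',np.degrees(np.arctan2(R[1,1],R[0,1])),'Ftan(cw)',f[0]*np.sin(th)-f[1]*np.cos(th),'Frad',f[0]*np.cos(th)+f[1]*np.sin(th),'fz',f[2],'M',s['torque'],'j',s['joint_positions'].round(2),s['grip_force'])
E
python3 st.py
```

```text
11.55 r 0.11736540815643745 angle from start 0.6093407078889703 tooly -47.68400300631404 Ftan(cw) 2.2659088143412354 Frad -2.531384241212032 fz -0.6296629307501314 M [ 0.36872327  0.15887577 -0.18531089] j [-0.45  0.03  0.7   2.09 -0.03  1.03 -0.57] 30.00262508634478
```

Emit:
move_arm(slide=[[0.06,-1.18,0],[0.23,-2.34,0],[0.52,-3.49,0],[0.93,-4.6,0],[1.44,-5.66,0],[2.05,-6.67,0],[2.05,-6.67,0]], roll=[0.1,0.2,0.3,0.4,0.5,0.6,0.6])

```text
time: 12.25
position: [0.4141, -0.0699, 0.0464]
tool_rot: [-3.133, -0.221, -0.003]
ft_force: [4.6, 3.3, -4.0]
grip_width: 0.22
grip_force: 30.0
```

```bash
python3 st.py
```

```text
12.25 r 0.11688649794849007 angle from start 1.2067864225760243 tooly -81.93940787033945 Ftan(cw) 2.6346023782477173 Frad -4.9473957522463685 fz -4.032414295188934 M [ 0.53288229 -0.69498374 -0.10131985] j [-0.51 -0.08  0.6   2.18  0.05  1.03 -1.37] 30.00169505830854
```

Emit:
move_arm(slide=[[0.06,-1.18,0],[0.14,-1.76,0],[0.23,-2.34,0],[0.36,-2.92,0],[0.36,-2.92,0]], roll=[0.1,0.15,0.2,0.25,0.25])

```text
time: 12.75
position: [0.4139, -0.0421, 0.0464]
tool_rot: [3.136, -0.171, 0.003]
ft_force: [4.9, -1.5, -4.1]
grip_width: 0.219
grip_force: 30.0
```

```bash
python3 st.py
```

```text
12.75 r 0.11672306127314425 angle from start -4.837854619061968 tooly -96.23651920643748 Ftan(cw) -0.9324149358271018 Frad -5.009269947827536 fz -4.052525494304731 M [-0.12924949 -1.01733416  0.01280184] j [-0.53 -0.09  0.55  2.18  0.05  1.03 -1.69] 30.000806506723166
```

Emit:
move_arm(slide=[[0.01,-0.59,0],[0.06,-1.18,0],[0.06,-1.18,0]], roll=[0.05,0.1,0.1])

```text
time: 13.05
position: [0.4149, -0.0368, 0.0463]
tool_rot: [3.115, -0.329, 0.001]
ft_force: [3.4, -16.6, -1.0]
grip_width: 0.219
grip_force: 30.1
```

```bash
python3 st.py
```

```text
13.05 r 0.11644379524163759 angle from start -4.791915814996008 tooly -102.0576155487779 Ftan(cw) -15.919046507492405 Frad -5.8563192194563936 fz -1.0440524902412385 M [-3.43829388 -0.466096    0.25093886] j [-0.53 -0.08  0.53  2.18  0.06  1.04 -1.81] 30.058216117322445
```

The jaws met the flats at about 1.49 rad, and the resistance is now 16 N. One small extra pull, then release.

Emit:
move_arm(slide=[[0,-0.2,0],[0,-0.4,0],[0,-0.4,0],[0,-0.4,0]], roll=[0,0,0,0])

```text
time: 13.45
position: [0.4149, -0.0363, 0.0463]
tool_rot: [3.111, -0.331, -0.001]
ft_force: [0.6, -24.0, 0.2]
grip_width: 0.223
grip_force: 30.1
```

```bash
python3 st.py
```

```text
13.45 r 0.1164905294491966 angle from start -4.787628631502963 tooly -102.14876415310697 Ftan(cw) -23.57509175741242 Frad -4.35686901828161 fz 0.19771335897217113 M [-5.08595769e+00 -3.22171140e-04  2.44108741e-01] j [-0.53 -0.08  0.53  2.18  0.06  1.04 -1.82] 30.113147269003093
```

The hold is firm at 24 N. I'll unload the arm, open and lift.

Emit:
move_arm(slide=[[0,0.4,0],[0,0.8,0],[0,0.8,0]], roll=[0,0,0])

```text
time: 13.75
position: [0.4148, -0.0383, 0.0464]
tool_rot: [3.12, -0.328, 0.004]
ft_force: [5.2, -9.5, -4.1]
grip_width: 0.22
grip_force: 30.0
```

Emit:
move_arm(slide=[[0,0,0],[0,0,0],[0,0,0],[0,0,0],[0,0,0],[0,0,-2],[0,0,-5],[0,0,-9],[0,0,-14],[0,0,-18],[0,0,-20],[-5,0,-20],[-10,0,-20],[-10,0,-20]], roll=[0,0,0,0,0,0,0,0,0,0,0,0,0,0], gripper=6)

```text
time: 15.15
position: [0.3776, -0.0244, 0.2502]
tool_rot: [-3.119, 0.323, 0.003]
ft_force: [-0.4, -0.5, 0.7]
grip_width: 0.691
grip_force: 0.0
```

Run:
```python
from h import *
s=monitor.get_state();print(s['time'],s['position'],s['ft_force'])
S=cams.get_image('scene')[:,:,::-1];T=cams.get_image('top')[:,:,::-1]
cv2.imwrite('pics/s6.png',S);cv2.imwrite('pics/t6.png',T)
o=np.hstack([cv2.resize(T[135:245,240:350],(400,400),interpolation=2),cv2.resize(S[190:300,220:330],(400,400),interpolation=2)])
cv2.imwrite('pics/c6.png',o)
t0,s0=cv2.imread('pics/top0.png'),cv2.imread('pics/scene0.png')
for n,a,b in(('top',t0,T),('scene',s0,S)):
    d=(cv2.absdiff(a,np.ascontiguousarray(b)).max(2)>60).astype(np.uint8)
    k,l,st,_=cv2.connectedComponentsWithStats(cv2.morphologyEx(d,cv2.MORPH_OPEN,np.ones((2,2))))
    print(n,[tuple(r) for r in st[1:].tolist() if r[4]>12])
```

```text
15.15 [ 0.37764589 -0.02444738  0.25015113] [-0.42399278 -0.4950799   0.69036077]
top [(251, 167, 79, 180, 7888), (302, 169, 3, 8, 18), (289, 170, 13, 13, 103), (282, 175, 9, 11, 61), (332, 185, 7, 7, 39), (0, 325, 42, 72, 1635), (226, 341, 20, 25, 245), (255, 342, 44, 46, 1112), (289, 346, 8, 8, 55), (303, 364, 3, 11, 28), (39, 366, 100, 54, 2817), (225, 371, 10, 29, 185), (253, 378, 31, 42, 698), (303, 379, 3, 9, 24), (123, 393, 63, 27, 799), (235, 395, 8, 14, 104), (290, 401, 6, 8, 32), (285, 406, 15, 14, 128)]
scene [(175, 0, 36, 89, 1145), (217, 0, 51, 22, 755), (339, 0, 6, 17, 78), (144, 4, 12, 29, 102), (251, 26, 10, 6, 38), (338, 30, 5, 7, 27), (125, 38, 36, 42, 632), (331, 39, 28, 28, 526), (153, 46, 4, 5, 16), (157, 52, 3, 8, 18), (243, 57, 7, 6, 34), (157, 61, 4, 4, 15), (369, 60, 4, 4, 13), (232, 63, 7, 8, 36), (188, 65, 4, 6, 14), (257, 67, 5, 3, 13), (243, 68, 5, 5, 15), (249, 68, 7, 4, 19), (325, 68, 7, 8, 29), (338, 70, 3, 5, 15), (356, 70, 5, 7, 30), (233, 75, 39, 35, 879), (331, 77, 5, 15, 54), (355, 78, 4, 10, 34), (142, 81, 14, 18, 160), (192, 90, 5, 11, 36), (211, 108, 22, 17, 177), (235, 109, 5, 3, 13), (146, 114, 5, 13, 31), (149, 178, 7, 5, 22), (179, 191, 5, 5, 17), (291, 221, 18, 14, 126), (278, 224, 5, 5, 18), (259, 229, 10, 6, 47), (267, 230, 20, 12, 133), (247, 235, 7, 6, 32), (253, 256, 15, 11, 84)]
```

View pics/c6.png

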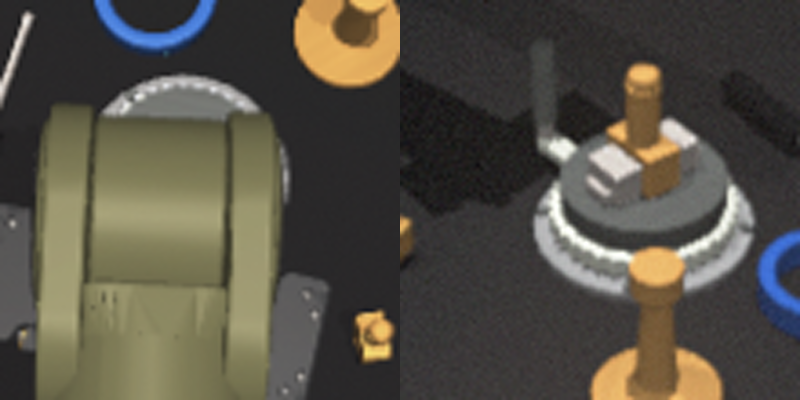

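The jaws sit flush on both flats, the spindle is upright on the deck, and the handle is swung round. The picture differences show no change at any bystander, and the robot is clear.

```bash
python3 -c "
from bench import workorder
print(workorder.close_job())"
```

```text
the job is handed in; nothing more can be done
None
```

I turned the spindle until its flats faced the jaws, swung the handle clockwise until the jaws held it firmly (24 N at the handle), and let go; it stands upright on the deck, nothing else moved, and the job was handed in at about 15 s.

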